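# Third hand at the handle jig

### The job

Swing the jig's hold-down arm open to 60 degrees (the long mark on its scale), then lay the long handle blank flat on the bed along the centre line and press its neck end against the sprung stop with a steady push of about 10 N, which sinks the stop about half of its travel. Finish while still holding it pressed there, so that I can drive the insert into its neck. Never ram the stop to its end, and leave the other things on the bench in place.

Things in the scene. Friction and masses are not known exactly. Their poses are not given: they have to be found in the camera images.
- jig: Plywood jig screwed to the bench: board 18 mm thick, x -110 to +160 mm, y -65 to +115 mm; its top is the bed. Origin on the bench under the board, z up. The scribed centre line is its x axis (y = 0); press along +x. At x = 110 to 140 mm a fixed wooden block, 80 mm wide, 50 mm high above the bed, carries the sprung stop plate before it.
- stop: Sprung steel stop plate, upright, 70 mm wide (jig y), from 2 to 46 mm above the bed, 10 mm thick; origin at the middle of its front face, 28 mm above the bed (x = 60 mm in the jig when not pressed); same axes as the jig. It slides along jig x only, 25 mm to its end (x = 85 mm). A spring without preload pushes back with 0.8 N per mm (10 N at 12.5 mm).
- stop_face (a point): Point on the front face of the stop plate, on the centre line, 14 mm above the bed.
- holddown (a joint): Angle of the hold-down arm, rad: 0 = straight across the bed (along jig -y), growing clockwise from above to 1.57 = along jig -x; 60 degrees = 1.047; ends at 0 and 1.65. Stiff hinge (0.12 N m): stays where it is left. Black marks on the board every 15 degrees from 0 to 90, the one at 60 longer and thicker.
- holddown_hinge (a point): Hinge axis (vertical) of the hold-down arm, fixed on the jig at x = -35, y = 90 mm, 46 mm above the bench. The hinge stands on a steel pedestal of 36 mm diameter; its cap reaches 62 mm above the bench.
- holddown_peg (a point): Upright black peg near the arm's free end, 16 mm in diameter, 105 mm from the hinge axis, 56 to 90 mm above the bench; this point is on its axis at 76 mm. The arm is a flat steel bar 18 mm wide, 46 to 56 mm above the bench (its underside 28 mm above the bed), ending 10 mm beyond the peg axis.
- long_handle: The longer of two L-shaped wooden door-handle blanks, 140 mm long: a bar 26 mm wide, 24 mm high lies on the bench; at one end (the heel) a round neck of 28 mm diameter stands up to 62 mm, a dark hole in its top. Origin mid-length on the underside; x along the bar to the neck (neck axis x = +56, heel end face x = +70 mm), z up. About 0.13 kg.
- heel (a point): Middle of the handle's heel end face, 70 mm from the origin along its x, 12 mm above its underside.
- short_handle: Bystander: the other L-shaped blank, the same in section and neck but only 100 mm long overall; origin at the middle of its length, underside.
- knob: Bystander: turned wooden knob, 44 mm across, 40 mm high; origin under its centre.
- mallet: Bystander: small hammer lying on the bench.
- chisel: Bystander: chisel lying on the bench, about 240 mm long.
- glue: Bystander: glue bottle, 56 mm across, 130 mm high.
- screw_box: Bystander: open cardboard tray 120 x 90 x 35 mm with brass inserts in it.
- tin: Bystander: open steel tin, 70 mm across, 42 mm high.
Things that resemble listed ones, but are neither listed nor needed, are in the scene too. What is shaped like the long_handle but grey or turquoise is not meant.

How it is judged:
On the way, in this order (a step that is already met when the one before it is completed fails the run):
1. the hold-down arm is at 60 degrees (within 6) and still, with the long handle not yet in the jig (value of joint holddown between 0.942 and 1.152 rad and velocity of joint holddown between -0.05 and 0.05 rad/s and contact force between long_handle and jig below 0.2 N), for 0.2 s.
2. the long handle is on the bed, neck end pressed on the stop with 6 to 14 N (contact force between long_handle and stop between 6 and 14 N and x of stop in the frame of jig between 0.0665 and 0.0785 m and y of long_handle in the frame of jig between -0.012 and 0.012 m and z of long_handle in the frame of jig between 0.013 and 0.024 m and x of heel in the frame of jig above 0.055 m and angle between the x axis of long_handle and the x axis of jig, either way round below 0.16 rad and angle between long_handle's own z axis and vertical below 0.1 rad and contact force between the fingers and long_handle above 2 N and linear speed of stop below 0.01 m/s), for 0.5 s.
At the end, for the whole second after the job is handed in: For the last second the fingers hold the long handle flat on the bed (within 6 mm, 0.1 rad), within 12 mm and 9 degrees of the centre line, neck end pressing the stop with 6 to 14 N (6.5 to 18.5 mm in), still; hold-down arm at 60 degrees within 8; nothing rammed or shifted over 30 mm (all of step 2 and value of joint holddown between 0.907 and 1.187 rad); the arm keeps its last pose, push and grip.
It fails at once if the stop is rammed to its end (more than 24 mm) (x of stop in the frame of jig above 0.084 m).
It fails at once if another thing on the bench is shifted more than 30 mm (distance of any of short_handle, knob, mallet, chisel, glue, screw_box, tin from where it was at the start of the episode above 0.03 m).
It also fails if it takes over 56 s, if anything falls off the work surface, if the arm or the gripper's body presses on something with over 40 N, if the wrist force passes 120 N, or if a joint passes its speed limit or range.

### The arm

A 6-joint arm with a two-finger parallel gripper is mounted at the origin on the work surface. World frame = base frame: x ahead of the robot, y to its left, z up, the work surface at z = 0. Lengths are in m, angles in rad, forces in N, time in s.
With the tool pointing down it reaches from about 0.375 to 0.975 m from the base axis. Payload 3.8 kg.
Tool frame: the origin (TCP) lies at the very end of the fingers, on their centre line; the grasp point (between the pads) lies tcp_to_grasp behind it (tcp_to_grasp is the distance from the TCP to the grasp point, in m); z points along the fingers, y is the line along which they close (so a half turn about z gives the same grasp; the last joint's range is limited). The gripper opens to 88 mm and grips with 3 to 60 N. Pads are 18 mm wide; open, the fingers measure 123 mm over their backs; the gripper's body (75 mm by 187 mm) begins 45 mm behind the grasp point.
Start: joints at [1.133, 0.264, 1.604, -0, 1.274, -0.037], TCP at [0.263, 0.622, 0.21] pointing down, gripper open.
Joint ranges: [-2.63, 2.63], [-0.94, 2.18], [0.31, 2.57], [-1.31, 4.45], [0, 2.66], [-2.55, 2.55]. Speed limits (rad/s): [2.57, 2.57, 3.14, 3.14, 3.14, 3.14].

### API

Orientations are given as [roll, pitch, yaw] about the fixed x, y, z axes, in that order (R = Rz(yaw) Ry(pitch) Rx(roll)).
In Python, from station import * gives the robot as it stands.
- The arm moves only by the tool step_arm, never from a script. Its argument "commands" is a list of rows, each an object with "hand": the closure, from -1 (fully open) to 1 (shut); "linear": the shift along the tool's x, y, z in m, a list of three; "twist": the turn about the tool's z in rad. In form: [{"hand": hand, "linear": [tx, ty, tz], "twist": twist}, ...]. A call has 1 to 10 rows; each row shifts and turns the commanded pose from where the row before left it, along the tool's axes as they then stand; what a row does not reach is not made up. A row lasts 1/8 s, in which the tool goes at most 62.5 mm and 10.7 degrees, less where a joint would pass 70% of its speed; a pose out of reach is approached as far as the arm can. A call with a gripper value outside its range is refused whole. The fingers move at their own pace and stop on an object; "force" is the grip in N (left out, the last holds). Time passes only in rows, so rows that do not move let the fingers close. It gives the time, the measured TCP pose, the force, the opening and the grip force at its end, in the units of the state.
- observe(): the state, without advancing time (a new reading comes with each control period).
- get_image(name): name is "scene" or "top"; returns a dict with "img" (480x640x3 uint8, red, green, blue), "z_map" (480x640 float32, m along the optical axis (not along the pixel's ray), 0 where there is no reading), "fx", "fy", "cx", "cy" (pixels), "extrinsics" (4x4, takes a point from camera to world coordinates). Camera axes: x right, y down, z forward; pixel columns grow to the right and rows downward; lengths in m; the calibration is good to about 2 mm. A picture is of the moment at which its call begins.
- finish_job(): hands the job in; it is judged then, once.
The state is a dict: "clock": time; "q": joint angles; "qvel": joint speeds; "joint_torque": joint torques, N m; "tcp_pos": TCP position; "tcp_rot": TCP orientation; "contact_force": force on the tool from outside, world axes, zero at the start; "torque": the same for the moment, N m; "gripper_width": finger opening in m; "grip_force": force on a finger pad.
Only numpy, scipy, OpenCV 4.12 (cv2) and the standard library are available. Lean on these libraries where they do the work, as an engineer would, in place of code of your own. Each camera call takes 0.05 s, during which the arm holds its last target. There are 200 camera calls.

## Working session

There is one attempt and no reset: what is moved stays moved. The work goes in short steps, Python scripts to look and compute and a tool call to move; the robot and the scene stay as the last step left them, time stands still between calls to the robot, and variables do not carry over. Pictures are saved under pics/ and viewed, at most 10 in all, crops included, and the job is handed in when it is done.

Besides the shell and the picture viewer there is one more tool, called after "Emit:" as name([rows], argument=value, ...), one row to a line, values as JSON. step_arm: Moves the arm, as the interface text tells. Its arguments: {"type":"object","properties":{"commands":{"type":"array","items":{"type":"object","properties":{"hand":{"type":"number"},"linear":{"type":"array","items":{"type":"number"}},"twist":{"type":"number"}}}},"force":{"type":"number"}},"required":["commands"]}

```bash
mkdir -p pics; ls; cat > h.py <<'E'
from station import *
import numpy as np, cv2
def snap(n):
    d=get_image(n); d['P']=pts(d); return d
def pts(d):
    z=d['z_map']; v,u=np.mgrid[0:480,0:640]
    c=np.stack([(u-d['cx'])/d['fx']*z,(v-d['cy'])/d['fy']*z,z,np.ones_like(z)],-1)
    return (c@np.array(d['extrinsics']).T)[...,:3]
def ray(d,u,v,h):
    E=np.array(d['extrinsics']); r=E[:3,:3]@np.array([(u-d['cx'])/d['fx'],(v-d['cy'])/d['fy'],1]); o=E[:3,3]
    return o+r*(h-o[2])/r[2]
def save(img,n): cv2.imwrite('pics/'+n,cv2.cvtColor(img,cv2.COLOR_RGB2BGR))
E
python3 - <<'E'
from h import *
import pickle
o=observe(); print(o); 
import station; print([k for k in dir(station) if not k.startswith('_')])
try: print(tcp_to_grasp)
except Exception as e: print(e)
D={}
for n in('top','scene'):
    d=snap(n); D[n]=d; save(d['img'],n+'0.png'); print(n,np.round(d['extrinsics'],3).tolist(),d['fx'])
pickle.dump(D,open('d0.pkl','wb'))
E
```

```text
pics
{'clock': 0.0, 'q': array([ 1.13313173e+00,  2.64695112e-01,  1.60534364e+00, -1.03854682e-05,
        1.27366392e+00, -3.69011674e-02]), 'qvel': array([-0.00222914,  0.00066791, -0.00054529,  0.00047483, -0.00090442,
       -0.00064221]), 'joint_torque': array([-2.18311689e-03, -5.02102411e+01, -3.56875956e+01,  7.25864084e-02,
        2.93027528e-02, -1.48885219e-04]), 'tcp_pos': array([0.26302152, 0.62083707, 0.20914354]), 'tcp_rot': array([-3.13948370e+00, -6.79275141e-05,  2.74083220e+00]), 'contact_force': array([ 0.1692409 , -0.86061845,  0.671874  ]), 'torque': array([ 0.01315813, -0.02946802,  0.00559403]), 'grip_force': 0.0, 'gripper_width': 0.088052379327902}
['Unreachable', 'finish_job', 'get_image', 'observe', 'tcp_to_grasp']
0.0187
top [[-0.025, -0.997, 0.079, 0.479], [-1.0, 0.026, 0.003, -0.007], [-0.005, -0.079, -0.997, 1.183], [0.0, 0.0, 0.0, 1.0]] 522.4988448457666
scene [[0.399, 0.749, -0.529, 1.318], [0.917, -0.328, 0.227, -0.341], [-0.004, -0.576, -0.818, 1.29], [0.0, 0.0, 0.0, 1.0]] 619.4177642516867
```

View pics/top0.png

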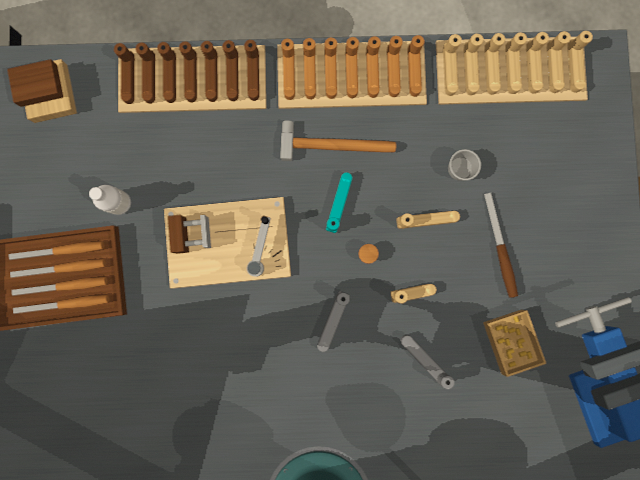

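View pics/scene0.png

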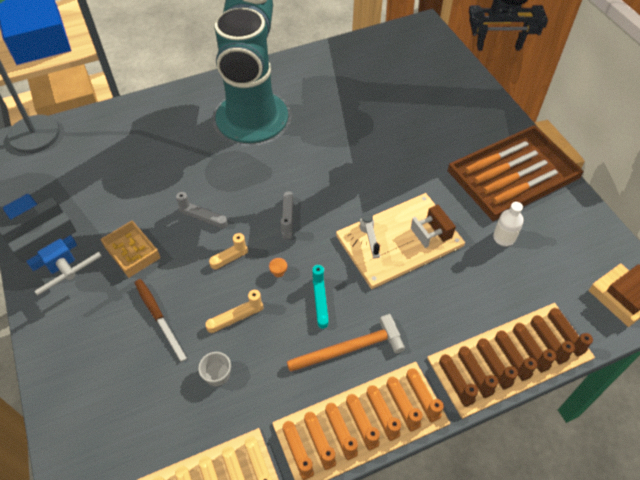

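Pictures: the jig is at about (228,242) in top, +x to the left. Its block is at (180,235), hinge at (255,267) and peg at (265,220). Candidates for the long handle:
- Pale blank at (428,218): about 65 px ≈ 140 mm, neck at left (404,220). It fits by length.
- Pale blank at (415,293): about 45 px ≈ 100 mm, so the short handle.
- Turquoise at (340,202) and grey at (333,322) and (428,362): excluded by colour.
- Racked handles: decoys that are not lying on the bench.

I'll confirm with a crop and measure.

```bash
python3 - <<'E'
from h import *
import pickle
D=pickle.load(open('d0.pkl','rb')); d=D['top']; im=d['img']; P=d['P']
a=cv2.resize(im[185:305,150:310],None,fx=4,fy=4,interpolation=cv2.INTER_CUBIC)
b=cv2.resize(im[195:315,385:475],None,fx=4,fy=4,interpolation=cv2.INTER_CUBIC)
c=np.hstack([a,b])
save(cv2.resize(c,(800,int(800/c.shape[1]*c.shape[0]))),'crop1.png'); print(c.shape)
hsv=cv2.cvtColor(im,cv2.COLOR_RGB2HSV)
m=cv2.inRange(hsv,(12,50,110),(30,255,255))
n,l,s,ce=cv2.connectedComponentsWithStats(m)
for i in range(1,n):
    if s[i,4]>150: 
        r=cv2.minAreaRect(np.argwhere(l==i)[:,::-1].astype(np.float32)); mm=l==i
        print(s[i].tolist(),np.round(r[0],1),np.round(r[1],1),round(r[2],1),'zmax',np.percentile(P[mm][:,2],[5,50,98]).round(3))
E
```

```text
(480, 1000, 3)
[435, 30, 158, 75, 9851] [514.2  67. ] [ 70.5 157.2] 88.5 zmax [0.004 0.024 0.072]
[277, 35, 150, 74, 9633] [351.2  71.3] [ 70.3 148.3] 88.5 zmax [0.004 0.012 0.072]
[118, 40, 148, 73, 7080] [191.3  75.8] [ 70.  148.2] 88.7 zmax [0.004 0.01  0.071]
[25, 59, 51, 64, 1242] [46.  90.5] [57.1 49.6] 78.7 zmax [0.005 0.029 0.035]
[12, 78, 45, 24, 520] [33.5 90.2] [14.6 43.6] 76.4 zmax [0.057 0.06  0.065]
[292, 138, 105, 14, 1103] [343.9 144.5] [104.2  11.2] 2.5 zmax [0.015 0.023 0.03 ]
[164, 197, 127, 92, 8256] [226.2 242.4] [ 80.7 122.5] 84.4 zmax [0.014 0.018 0.069]
[396, 211, 64, 18, 771] [427.5 217.9] [14.8 63.5] 83.5 zmax [0.007 0.024 0.065]
[187, 225, 15, 16, 214] [194.  232.5] [15. 14.] 90.0 zmax [0.015 0.018 0.064]
[4, 226, 111, 60, 2472] [ 58.5 255.4] [ 48.6 113.1] 84.5 zmax [0.005 0.011 0.035]
[6, 232, 103, 26, 587] [ 56.2 240.5] [ 13.1 104.1] 78.5 zmax [0.005 0.008 0.013]
[358, 244, 21, 20, 325] [368.  253.5] [19. 20.] 90.0 zmax [0.003 0.036 0.042]
[499, 246, 16, 51, 277] [506.4 270.9] [51.9  6.5] 76.0 zmax [0.018 0.023 0.028]
[59, 265, 63, 58, 236] [101. 307.] [38.2 80.6] 45.0 zmax [0.027 0.031 0.035]
[5, 277, 109, 33, 1324] [ 58.4 292. ] [ 20.5 108.5] 81.9 zmax [0.005 0.01  0.035]
[391, 284, 46, 20, 534] [413.7 293.6] [13.9 45.5] 78.7 zmax [0.002 0.025 0.065]
[23, 295, 91, 24, 750] [ 67.5 305.6] [13.2 90.9] 80.5 zmax [0.006 0.028 0.036]
[487, 310, 59, 67, 2065] [516.3 343. ] [57.3 42.5] 70.3 zmax [0.001 0.006 0.038]
```

View pics/crop1.png

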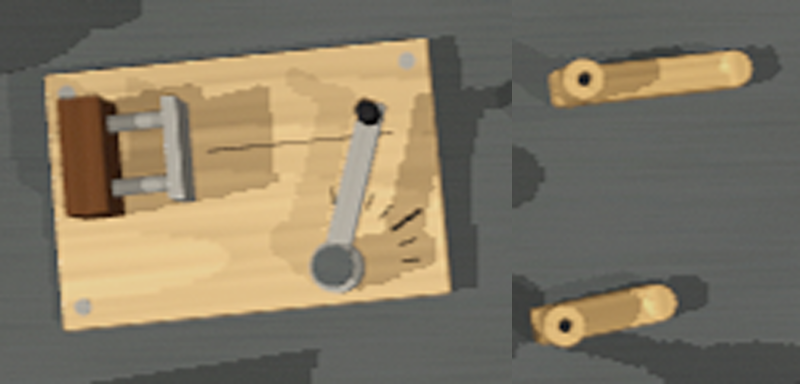

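The crop confirms it. The upper blank (crop 550–750, hole at (583,79)) is the long pale one and the lower is short. The hold-down arm stands near 15–25°, and the long 60° mark is at (405,218).

```bash
cat > m.py <<'E'
from h import *
def jigfit(d,C):
    W=np.array([ray(d,u,v,.018)[:2] for u,v in C]); J=np.array([[.16,-.065],[-.11,-.065],[-.11,.115],[.16,.115]])
    a=J-J.mean(0); b=W-W.mean(0); H=a.T@b; U,S,V=np.linalg.svd(H); R=(V.T@U.T)
    t=W.mean(0)-R@J.mean(0); return R,t,np.linalg.norm((J@R.T+t)-W,axis=1)
E
python3 - <<'E'
from m import *
import pickle
D=pickle.load(open('d0.pkl','rb')); d=D['top']; P=d['P']
k=lambda x,y:(150+x/3.2,185+y/3.2)
R,t,e=jigfit(d,[k(45,75),k(428,39),k(451,293),k(65,330)])
print('jig t',t,'yaw',np.degrees(np.arctan2(R[1,0],R[0,0])),'det',np.linalg.det(R),'res',e)
np.savez('jig.npz',R=R,t=t)
J=lambda w:R.T@(w[:2]-t)
h=ray(d,*k(335,264),.062);p=ray(d,*k(368,111),.09)
print('hinge J',J(h),'peg W',p,'J',J(p)); q=J(p)-np.array([-.035,.09]); print('ang',np.degrees(np.arctan2(-q[0],-q[1])),np.linalg.norm(q))
u,v=150+180/3.2,185+150/3.2
m=(abs(P[...,2]-.064)<.004); m[:, :185]=0;m[:,213:]=0; m[:205]=0;m[255:]=0
print('stop top J',np.array([J(x) for x in P[m]]).min(0),np.array([J(x) for x in P[m]]).max(0))
# handle
b=np.zeros((480,640),bool); b[205:232,392:465]=1
top=b&(abs(P[...,2]-.024)<.004); nk=b&(P[...,2]>.058)
n1=ray(d,385+71/3.2,195+79/3.2,.062); print('neck ray',n1,'neck pts mean',P[nk].mean(0), 'h',P[nk][:,2].max())
r=cv2.minAreaRect((P[top][:,:2]*1000).astype(np.float32)); print('bar',r)
B=P[top][:,:2]; c=B.mean(0); ax=np.linalg.svd(B-c)[2][0]; print('axis yaw',np.degrees(np.arctan2(ax[1],ax[0])),c)
tail=ray(d,385+(751-512)/3.2,195+68/3.2,.02); print('tail',tail, np.linalg.norm(tail[:2]-n1[:2]))
# mates in scene
s=D['scene']; Q=s['P']; b=np.zeros((480,640),bool); b[285:335,200:268]=1
nk=b&(Q[...,2]>.058)&(Q[...,2]<.07); tp=b&(abs(Q[...,2]-.024)<.004)
print('scene neck',Q[nk].mean(0)); B=Q[tp][:,:2]; c=B.mean(0); ax=np.linalg.svd(B-c)[2][0]; print('axis yaw',np.degrees(np.arctan2(ax[1],ax[0])),c)
r=cv2.minAreaRect((B*1000).astype(np.float32)); print('bar',r)
E
```

```text
jig t [0.59672147 0.16692058] yaw 94.00802573087087 det 1.0000000000000002 res [0.00043435 0.00056043 0.00037829 0.00058291]
hinge J [-0.03631252  0.08850329] peg W [0.61019122 0.09785075 0.09      ] J [-0.06984239 -0.00860908]
ang 19.460279074290693 0.1045836675168132
stop top J [ 0.06193584 -0.03534475] [0.07247802 0.03280768]
neck ray [ 0.60559169 -0.20622516  0.062     ] neck pts mean [ 0.59932966 -0.19292055  0.12950197] h 1.1831551741393798
bar ((611.080078125, -259.24200439453125), (26.628143310546875, 137.34315490722656), 4.802757740020752)
axis yaw 95.35567990884005 [ 0.61186244 -0.27071689]
tail [ 0.61502309 -0.33136822  0.02      ] 0.12549795296742416
scene neck [ 0.60849694 -0.20813182  0.06239625]
axis yaw -87.0792530947986 [ 0.61490492 -0.27259435]
bar ((612.7445678710938, -262.765380859375), (29.47730255126953, 137.69398498535156), 5.61440372467041)
```

Emit:
step_arm([
  {"hand": -1, "linear": [0, 0, 0], "twist": 0.1834},
  {"hand": -1, "linear": [0, 0, 0], "twist": 0.1834},
  {"hand": -1, "linear": [0, 0, 0], "twist": 0.1834},
  {"hand": -1, "linear": [0, 0, 0], "twist": 0.1834},
  {"hand": -1, "linear": [0, 0, 0], "twist": 0.1834},
  {"hand": -1, "linear": [0, 0, 0], "twist": 0.1834},
  {"hand": -1, "linear": [0, 0, 0], "twist": 0},
], force=10)

```text
clock: 0.98
tcp_pos: [0.2632, 0.6212, 0.2098]
tcp_rot: [-3.141, 0.001, 1.642]
contact_force: [-0.4, -0.2, 0.4]
gripper_width: 0.0883
grip_force: 0.0
```

```bash
cat > g.py <<'E'
from m import *
z=np.load('jig.npz'); R,t=z['R'],z['t']; J=lambda w:R.T@(np.array(w)[:2]-t)
def tool():
    o=observe(); y=o['tcp_rot'][2]; print('t',round(o['clock'],2),'W',o['tcp_pos'].round(4),'J mm',(J(o['tcp_pos'])*1e3).round(1),'yaw',np.degrees(y).round(2),'F',o['contact_force'].round(2),'Fjig',(R.T@o['contact_force'][:2]).round(2),'w',round(o['gripper_width'],4),'g',round(float(o['grip_force']),1)); return o
def to(o,w):
    y=o['tcp_rot'][2]; d=np.array(w)-o['tcp_pos']; c,s=np.cos(y),np.sin(y)
    return np.round([c*d[0]+s*d[1],s*d[0]-c*d[1],-d[2]],4)
E
python3 - <<'E'
from g import *
o=tool(); print(to(o,[.6102,.0979,.15]))
E
```

```text
t 0.97 W [0.2632 0.6212 0.2098] J mm [476.5 301. ] yaw 94.1 F [-0.38 -0.16  0.42] Fjig [-0.13  0.39] w 0.0883 g 0.0
[-0.5468  0.3087  0.0598]
```

Emit:
step_arm([
  {"hand": -1, "linear": [-0.042, 0.0237, 0], "twist": 0},
  {"hand": -1, "linear": [-0.042, 0.0237, 0], "twist": 0},
  {"hand": -1, "linear": [-0.042, 0.0237, 0], "twist": 0},
  {"hand": -1, "linear": [-0.042, 0.0237, 0], "twist": 0},
  {"hand": -1, "linear": [-0.042, 0.0237, 0], "twist": 0},
  {"hand": -1, "linear": [-0.042, 0.0237, 0], "twist": 0},
  {"hand": -1, "linear": [-0.042, 0.0237, 0], "twist": 0},
  {"hand": -1, "linear": [-0.042, 0.0237, 0], "twist": 0},
  {"hand": -1, "linear": [-0.042, 0.0237, 0], "twist": 0},
  {"hand": -1, "linear": [-0.042, 0.0237, 0], "twist": 0},
])

```text
clock: 2.22
tcp_pos: [0.5295, 0.2175, 0.2103]
tcp_rot: [-3.142, -0.0, 1.644]
contact_force: [0.4, -0.7, 0.3]
gripper_width: 0.0883
grip_force: 0.0
```

Emit:
step_arm([
  {"hand": -1, "linear": [-0.042, 0.0237, 0], "twist": 0},
  {"hand": -1, "linear": [-0.042, 0.0237, 0], "twist": 0},
  {"hand": -1, "linear": [-0.0428, 0.0243, 0], "twist": 0},
  {"hand": -1, "linear": [0, 0, 0.03], "twist": 0},
  {"hand": -1, "linear": [0, 0, 0.03], "twist": 0},
  {"hand": -1, "linear": [0, 0, 0], "twist": 0},
  {"hand": -1, "linear": [0, 0, 0], "twist": 0},
])

```text
clock: 3.1
tcp_pos: [0.6098, 0.0977, 0.1513]
tcp_rot: [3.141, -0.0, 1.642]
contact_force: [-0.6, 0.7, 0.7]
gripper_width: 0.0879
grip_force: 0.0
```

```bash
python3 - <<'E'
from g import *
o=tool(); print(to(o,[.6102,.0979,.063]))
E
```

```text
t 3.1 W [0.6098 0.0977 0.1513] J mm [-70.   -8.2] yaw 94.09 F [-0.61  0.73  0.66] Fjig [0.77 0.56] w 0.0879 g 0.0
[0.0002 0.0004 0.0883]
```

Emit:
step_arm([
  {"hand": -1, "linear": [0, 0, 0.03], "twist": 0},
  {"hand": -1, "linear": [0, 0, 0.03], "twist": 0},
  {"hand": -1, "linear": [0, 0, 0.027], "twist": 0},
  {"hand": 1, "linear": [0, 0, 0], "twist": 0},
  {"hand": 1, "linear": [0, 0, 0], "twist": 0},
  {"hand": 1, "linear": [0, 0, 0], "twist": 0},
  {"hand": 1, "linear": [0, 0, 0], "twist": 0},
  {"hand": 1, "linear": [0, 0, 0], "twist": 0},
  {"hand": 1, "linear": [0, 0, 0], "twist": 0},
], force=8)

```text
clock: 4.22
tcp_pos: [0.6094, 0.0975, 0.0636]
tcp_rot: [3.141, -0.0, 1.64]
contact_force: [0.1, 0.3, -0.4]
gripper_width: 0.0303
grip_force: 0.0
```

```bash
python3 - <<'E'
from g import *
o=tool()
p=J(o['tcp_pos'])*1e3
prev=None
for a in np.radians([19.5,24,28,32,36,40,44,48,52,56,60]):
    q=np.array([-35-105*np.sin(a),90-105*np.cos(a)])
    if prev is not None: print(round(np.degrees(a)), (q-prev).round(1)*[1,-1])
    prev=q
E
```

```text
t 4.22 W [0.6094 0.0975 0.0636] J mm [-70.1  -7.8] yaw 93.99 F [ 0.12  0.3  -0.4 ] Fjig [ 0.29 -0.14] w 0.0303 g 0.0
24 [-7.7 -3.1]
28 [-6.6 -3.2]
32 [-6.3 -3.7]
36 [-6.1 -4.1]
40 [-5.8 -4.5]
44 [-5.4 -4.9]
48 [-5.1 -5.3]
52 [-4.7 -5.6]
56 [-4.3 -5.9]
60 [-3.9 -6.2]
```

Closing takes a little longer; then the arc.

Emit:
step_arm([
  {"hand": 1, "linear": [0, 0, 0], "twist": 0},
  {"hand": 1, "linear": [0, 0, 0], "twist": 0},
  {"hand": 1, "linear": [0, 0, 0], "twist": 0},
  {"hand": 1, "linear": [0, 0, 0], "twist": 0},
])

```text
clock: 4.72
tcp_pos: [0.6093, 0.0975, 0.0633]
tcp_rot: [-3.141, -0.0, 1.64]
contact_force: [0.3, -0.9, 0.0]
gripper_width: 0.0005
grip_force: 0.0
```

Emit:
step_arm([
  {"hand": 1, "linear": [-0.0077, -0.0031, 0], "twist": 0},
  {"hand": 1, "linear": [-0.0066, -0.0032, 0], "twist": 0},
  {"hand": 1, "linear": [-0.0063, -0.0037, 0], "twist": 0},
  {"hand": 1, "linear": [-0.0061, -0.0041, 0], "twist": 0},
  {"hand": 1, "linear": [-0.0058, -0.0045, 0], "twist": 0},
  {"hand": 1, "linear": [0, 0, 0], "twist": 0},
])

```text
clock: 5.48
tcp_pos: [0.5926, 0.0633, 0.0634]
tcp_rot: [-3.141, 0.0, 1.64]
contact_force: [-0.2, 0.3, -0.3]
gripper_width: 0.0009
grip_force: 0.0
```

```bash
python3 - <<'E'
from g import *
o=tool()
E
```

```text
t 5.47 W [0.5926 0.0633 0.0634] J mm [-103.1   11.4] yaw 93.95 F [-0.15  0.29 -0.28] Fjig [0.3  0.13] w 0.0009 g 0.0
```

The fingers shut on nothing, so I'll look.

```bash
python3 - <<'E'
from h import *
a=snap('top');b=snap('scene')
import pickle; pickle.dump({'top':a,'scene':b},open('d1.pkl','wb'))
c=np.hstack([cv2.resize(a['img'][180:310,160:320],(492,400),interpolation=cv2.INTER_CUBIC),cv2.resize(b['img'][150:300,330:480],(300,300))[:, :300] if 0 else cv2.resize(b['img'][140:310,345:475],(306,400),interpolation=cv2.INTER_CUBIC)])
save(c,'c2.png')
E
```

```text
(no output)
```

View pics/c2.png

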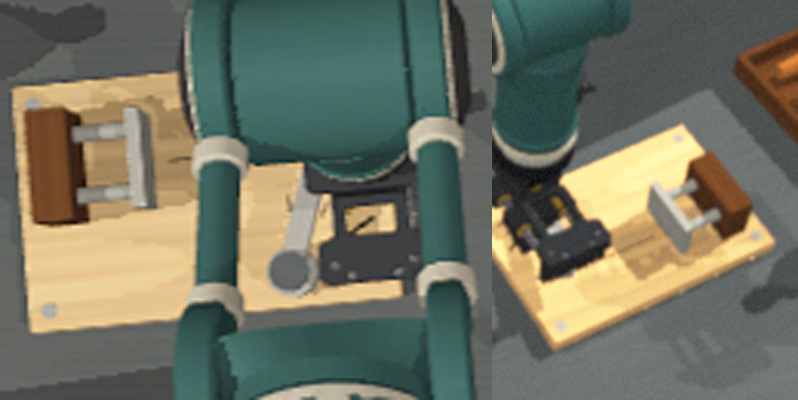

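```bash
python3 - <<'E'
from g import *
import pickle
for f in('d0','d1'):
  D=pickle.load(open(f+'.pkl','rb'))
  for n in('top','scene'):
    P=D[n]['P'].reshape(-1,3); I=D[n]['img'].reshape(-1,3); q=(P[:,:2]-t)@R
    near=(abs(q[:,0]+.07)<.09)&(abs(q[:,1]-.02)<.09)
    for lo,hi in((.05,.058),(.06,.064),(.066,.095)):
      m=near&(P[:,2]>lo)&(P[:,2]<hi); print(f,n,lo,m.sum(), (q[m].mean(0)*1e3).round(1) if m.any() else '', (q[m].min(0)*1e3).round() if m.any() else '',(q[m].max(0)*1e3).round() if m.any() else '', I[m].mean(0).round() if m.any() else '')
    m=near&(P[:,2]>.048)&(P[:,2]<.058)&(I.min(1)>110); 
    if m.sum()>9:
        B=q[m];c=B.mean(0);ax=np.linalg.svd(B-c)[2][0]; ax*=-np.sign(ax[1]); print('   bar ang',np.degrees(np.arctan2(-ax[0],-ax[1])),c*1e3,m.sum(), 'hinge->c',np.degrees(np.arctan2(-(c[0]+.035),-(c[1]-.09))))
E
```

```text
d0 top 0.05 282 [-51.6  33.9] [-76. -18.] [-29. 102.] [173. 167. 154.]
d0 top 0.06 104 [-34.7  82. ] [-74.  -9.] [-19. 102.] [111. 112. 107.]
d0 top 0.066 54 [-65.8  -6.3] [-74. -18.] [-27.  91.] [58. 51. 44.]
   bar ang 19.43959822832625 [-51.25146865  34.98407386] 274 hinge->c 16.45691446809708
d0 scene 0.05 179 [-54.5  35.4] [-80. -22.] [-21. 101.] [195. 186. 168.]
d0 scene 0.06 69 [-42.2  72.6] [-76. -19.] [-23. 102.] [121. 122. 115.]
d0 scene 0.066 67 [-68.7  -6.7] [-77. -21.] [-34.  93.] [73. 67. 58.]
   bar ang 21.044552082572118 [-55.20210415  33.07283633] 177 hinge->c 19.53857045065249
d1 top 0.05 157 [-43.8  54.7] [-58.  21.] [-20. 102.] [177. 170. 157.]
d1 top 0.06 91 [-32.9  86.4] [-56.  42.] [-19. 102.] [109. 111. 107.]
d1 top 0.066 5 [-28.7  87.7] [-41.  77.] [-22.  98.] [104. 106. 104.]
   bar ang 16.581470019728798 [-44.02818663  54.35823725] 154 hinge->c 14.214252328060129
d1 scene 0.05 26 [-57.4  22.6] [-78. -21.] [-43.  43.] [171. 163. 147.]
d1 scene 0.06 2 [-53.3  33. ] [-54.  31.] [-52.  34.] [188. 185. 170.]
d1 scene 0.066 5 [-112.7   12.8] [-114.    3.] [-112.   24.] [126. 101.  69.]
   bar ang 16.936910750978125 [-56.23918503  23.74773121] 24 hinge->c 17.774836922579517
```

Emit:
step_arm([
  {"hand": -1, "linear": [0, 0, -0.04], "twist": 0},
  {"hand": -1, "linear": [0, 0, -0.04], "twist": 0},
  {"hand": -1, "linear": [-0.05, 0, 0], "twist": 0},
  {"hand": -1, "linear": [-0.05, 0, 0], "twist": 0},
  {"hand": -1, "linear": [-0.05, 0, 0], "twist": 0},
  {"hand": -1, "linear": [0, 0, 0], "twist": 0},
])

```text
clock: 6.32
tcp_pos: [0.6039, -0.0888, 0.1436]
tcp_rot: [3.141, 0.001, 1.637]
contact_force: [-0.1, -0.4, 0.4]
gripper_width: 0.0587
grip_force: 0.0
```

```bash
python3 - <<'E'
from g import *
import pickle
tool()
D={n:snap(n) for n in('top','scene')}; pickle.dump(D,open('d2.pkl','wb'))
for n in D:
    P=D[n]['P'].reshape(-1,3); I=D[n]['img'].reshape(-1,3); q=(P[:,:2]-t)@R
    near=(abs(q[:,0]+.07)<.09)&(abs(q[:,1]-.02)<.09)
    m=near&(P[:,2]>.07)&(P[:,2]<.095)&(I.max(1)<80)
    print(n,m.sum(),(np.median(q[m],0)*1e3).round(1) if m.any() else '')
a,b=D['top']['img'],D['scene']['img']
save(np.hstack([cv2.resize(a[180:310,160:320],(492,400),interpolation=cv2.INTER_CUBIC),cv2.resize(b[140:310,345:475],(306,400),interpolation=cv2.INTER_CUBIC)]),'c3.png')
E
```

```text
t 6.33 W [ 0.6039 -0.0888  0.1436] J mm [-255.6   10.7] yaw 93.77 F [-0.14 -0.36  0.44] Fjig [-0.35  0.16] w 0.0587 g 0.0
top 40 [-67.9 -10. ]
scene 33 [-72.  -15.9]
```

View pics/c3.png

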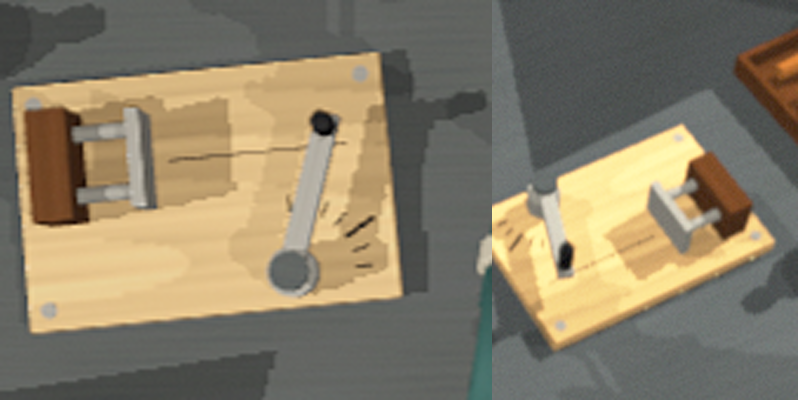

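```bash
python3 - <<'E'
from g import *
import pickle
D=pickle.load(open('d2.pkl','rb'))
for n in D:
    P=D[n]['P'].reshape(-1,3)
    near=(abs(P[:,0]-.6)<.2)&(abs(P[:,1]+.09)<.15)&(P[:,2]>.07)&(P[:,2]<.4)
    for lo in np.arange(.08,.32,.02):
        m=near&(P[:,2]>=lo)&(P[:,2]<lo+.02)
        if m.any(): print(n,round(lo,2),m.sum(),P[m].min(0).round(3),P[m].max(0).round(3))
a,b=D['top']['img'],D['scene']['img']
save(np.hstack([cv2.resize(a[120:360,220:460],(400,400)),cv2.resize(b[100:340,160:400],(400,400))]),'c4.png')
E
```

```text
top 0.24 185 [ 0.517 -0.125  0.241] [ 0.643 -0.057  0.26 ]
top 0.26 824 [ 0.509 -0.127  0.26 ] [ 0.695 -0.058  0.28 ]
top 0.28 224 [ 0.51  -0.127  0.28 ] [ 0.565 -0.061  0.299]
top 0.3 33 [ 0.562 -0.12   0.303] [ 0.589 -0.054  0.32 ]
scene 0.16 7 [ 0.563 -0.102  0.169] [ 0.574 -0.089  0.179]
scene 0.18 6 [ 0.562 -0.102  0.181] [ 0.574 -0.094  0.199]
scene 0.2 3 [ 0.56  -0.101  0.213] [ 0.571 -0.099  0.219]
scene 0.22 42 [ 0.525 -0.126  0.233] [ 0.692 -0.049  0.24 ]
scene 0.24 445 [ 0.52  -0.128  0.24 ] [ 0.695 -0.05   0.26 ]
scene 0.26 978 [ 0.511 -0.129  0.26 ] [ 0.7   -0.048  0.28 ]
scene 0.28 270 [ 0.514 -0.129  0.28 ] [ 0.7   -0.052  0.3  ]
scene 0.3 19 [ 0.571 -0.125  0.3  ] [ 0.625 -0.102  0.32 ]
```

View pics/c4.png

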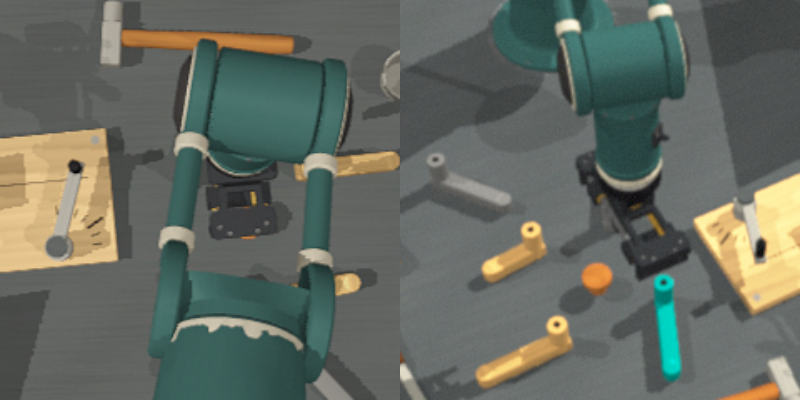

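The body's underside shows at z ≈ 0.233, but the reported TCP implies 0.207. The real fingertips are probably about 26 mm higher than reported, so they passed over the peg. I'll check this by touching the bare bed gently.

Emit:
step_arm([
  {"hand": 1, "linear": [0.044, 0.003, 0], "twist": 0},
  {"hand": 1, "linear": [0.044, 0.003, 0], "twist": 0},
  {"hand": 1, "linear": [0.044, 0.003, 0], "twist": 0},
  {"hand": 1, "linear": [0.044, 0.003, 0], "twist": 0},
  {"hand": 1, "linear": [0.044, 0.003, 0], "twist": 0},
  {"hand": 1, "linear": [0.045, 0.001, 0], "twist": -0.004},
  {"hand": 1, "linear": [0, 0, 0.03], "twist": 0},
  {"hand": 1, "linear": [0, 0, 0.03], "twist": 0},
  {"hand": 1, "linear": [0, 0, 0.02], "twist": 0},
  {"hand": 1, "linear": [0, 0, 0], "twist": 0},
])

```text
clock: 7.68
tcp_pos: [0.5989, 0.18, 0.0613]
tcp_rot: [-3.137, 0.001, 1.645]
contact_force: [-1.2, -0.2, -0.4]
gripper_width: 0.0003
grip_force: 0.0
```

Emit:
step_arm([
  {"hand": 1, "linear": [0, 0, 0.008], "twist": 0},
  {"hand": 1, "linear": [0, 0, 0.008], "twist": 0},
  {"hand": 1, "linear": [0, 0, 0.004], "twist": 0},
  {"hand": 1, "linear": [0, 0, 0], "twist": 0},
])

```text
clock: 8.18
tcp_pos: [0.6009, 0.1794, 0.0432]
tcp_rot: [-3.141, 0.0, 1.644]
contact_force: [-0.5, 0.8, 0.1]
gripper_width: 0.0003
grip_force: 0.0
```

Emit:
step_arm([
  {"hand": 1, "linear": [0, 0, 0.004], "twist": 0},
  {"hand": 1, "linear": [0, 0, 0.004], "twist": 0},
  {"hand": 1, "linear": [0, 0, 0.004], "twist": 0},
  {"hand": 1, "linear": [0, 0, 0], "twist": 0},
])

```text
clock: 8.68
tcp_pos: [0.6005, 0.1795, 0.0308]
tcp_rot: [-3.141, 0.0, 1.644]
contact_force: [-0.4, -0.3, -0.2]
gripper_width: 0.0006
grip_force: 0.0
```

Emit:
step_arm([
  {"hand": 1, "linear": [0, 0, 0.003], "twist": 0},
  {"hand": 1, "linear": [0, 0, 0.003], "twist": 0},
  {"hand": 1, "linear": [0, 0, 0], "twist": 0},
])

```text
clock: 9.05
tcp_pos: [0.6007, 0.1795, 0.025]
tcp_rot: [-3.141, 0.0, 1.644]
contact_force: [0.6, 0.7, 0.2]
gripper_width: 0.0004
grip_force: 0.0
```

Emit:
step_arm([
  {"hand": 1, "linear": [0, 0, 0.003], "twist": 0},
  {"hand": 1, "linear": [0, 0, 0.003], "twist": 0},
  {"hand": 1, "linear": [0, 0, 0.001], "twist": 0},
  {"hand": 1, "linear": [0, 0, 0], "twist": 0},
])

```text
clock: 9.55
tcp_pos: [0.6009, 0.1796, 0.0182]
tcp_rot: [-3.141, 0.0, 1.644]
contact_force: [-0.7, 0.4, -0.5]
gripper_width: 0.0001
grip_force: 0.0
```

Emit:
step_arm([
  {"hand": 1, "linear": [0, 0, 0.001], "twist": 0},
  {"hand": 1, "linear": [0, 0, 0.001], "twist": 0},
  {"hand": 1, "linear": [0, 0, 0], "twist": 0},
])

```text
clock: 9.93
tcp_pos: [0.6009, 0.1796, 0.0163]
tcp_rot: [-3.141, 0.0, 1.644]
contact_force: [0.6, -0.1, 0.4]
gripper_width: 0.0006
grip_force: 0.0
```

Emit:
step_arm([
  {"hand": 1, "linear": [0, 0, 0.003], "twist": 0},
  {"hand": 1, "linear": [0, 0, 0.003], "twist": 0},
  {"hand": 1, "linear": [0, 0, 0.003], "twist": 0},
  {"hand": 1, "linear": [0, 0, 0], "twist": 0},
])

```text
clock: 10.42
tcp_pos: [0.6006, 0.1795, 0.0069]
tcp_rot: [-3.141, 0.0, 1.644]
contact_force: [-0.3, -0.9, 1.2]
gripper_width: 0.0005
grip_force: 0.0
```

Emit:
step_arm([
  {"hand": 1, "linear": [0, 0, 0.003], "twist": 0},
  {"hand": 1, "linear": [0, 0, 0.002], "twist": 0},
  {"hand": 1, "linear": [0, 0, 0], "twist": 0},
])

```text
clock: 10.8
tcp_pos: [0.6008, 0.1795, 0.0021]
tcp_rot: [-3.141, 0.0, 1.644]
contact_force: [-0.2, 0.4, -0.6]
gripper_width: 0.0003
grip_force: 0.0
```

Emit:
step_arm([
  {"hand": 1, "linear": [0, 0, 0.002], "twist": 0},
  {"hand": 1, "linear": [0, 0, 0.002], "twist": 0},
  {"hand": 1, "linear": [0, 0, 0], "twist": 0},
])

```text
clock: 11.18
tcp_pos: [0.6008, 0.1795, -0.0019]
tcp_rot: [-3.141, 0.0, 1.644]
contact_force: [-0.1, -0.4, -1.1]
gripper_width: 0.0007
grip_force: 0.0
```

Emit:
step_arm([
  {"hand": 1, "linear": [0, 0, 0.002], "twist": 0},
  {"hand": 1, "linear": [0, 0, 0.002], "twist": 0},
  {"hand": 1, "linear": [0, 0, 0], "twist": 0},
])

```text
clock: 11.55
tcp_pos: [0.6008, 0.1796, -0.0059]
tcp_rot: [-3.141, 0.0, 1.644]
contact_force: [-0.3, -0.1, -0.0]
gripper_width: 0.0006
grip_force: 0.0
```

Emit:
step_arm([
  {"hand": 1, "linear": [0, 0, 0.002], "twist": 0},
  {"hand": 1, "linear": [0, 0, 0], "twist": 0},
])

```text
clock: 11.8
tcp_pos: [0.6008, 0.1796, -0.0078]
tcp_rot: [-3.141, 0.0, 1.644]
contact_force: [-0.0, -0.3, 0.1]
gripper_width: 0.0003
grip_force: 0.0
```

Emit:
step_arm([
  {"hand": 1, "linear": [0, 0, 0.002], "twist": 0},
  {"hand": 1, "linear": [0, 0, 0], "twist": 0},
])

```text
clock: 12.05
tcp_pos: [0.6009, 0.1796, -0.0097]
tcp_rot: [-3.141, 0.0, 1.644]
contact_force: [0.6, -0.4, 0.3]
gripper_width: 0.0006
grip_force: 0.0
```

Emit:
step_arm([
  {"hand": 1, "linear": [0, 0, 0.002], "twist": 0},
  {"hand": 1, "linear": [0, 0, 0], "twist": 0},
])

```text
clock: 12.3
tcp_pos: [0.6011, 0.1796, -0.0098]
tcp_rot: [-3.141, 0.0, 1.644]
contact_force: [-4.0, -1.5, 10.2]
gripper_width: 0.0006
grip_force: 5.1
```

```bash
python3 - <<'E'
from g import *
o=tool()
d=snap('scene'); P=d['P'].reshape(-1,3); tp=o['tcp_pos']
near=(abs(P[:,0]-tp[0])<.12)&(abs(P[:,1]-tp[1])<.05)&(P[:,2]>.03)&(P[:,2]<.2)
for lo in np.arange(.03,.17,.01):
    m=near&(P[:,2]>=lo)&(P[:,2]<lo+.01)
    if m.any(): print(round(lo,2),m.sum(),P[m].min(0).round(3),P[m].max(0).round(3))
E
```

```text
t 12.3 W [ 0.6011  0.1796 -0.0098] J mm [12.4 -5.3] yaw 94.22 F [-4.03 -1.48 10.22] Fjig [-1.2   4.12] w 0.0006 g 5.1
0.03 29 [0.494 0.138 0.03 ] [0.618 0.229 0.04 ]
0.04 20 [0.513 0.133 0.04 ] [0.621 0.188 0.049]
0.05 15 [0.499 0.13  0.052] [0.62  0.183 0.059]
0.06 17 [0.5  0.13 0.06] [0.524 0.138 0.069]
0.07 3 [0.522 0.143 0.078] [0.628 0.192 0.08 ]
0.08 78 [0.519 0.138 0.081] [0.689 0.216 0.09 ]
0.09 173 [0.519 0.137 0.09 ] [0.691 0.216 0.1  ]
0.1 281 [0.512 0.136 0.1  ] [0.695 0.216 0.11 ]
0.11 170 [0.507 0.135 0.11 ] [0.697 0.219 0.12 ]
0.12 802 [0.505 0.136 0.12 ] [0.698 0.219 0.13 ]
0.13 69 [0.513 0.139 0.13 ] [0.697 0.213 0.14 ]
0.14 13 [0.612 0.158 0.141] [0.62  0.172 0.149]
0.15 9 [0.572 0.144 0.15 ] [0.622 0.164 0.159]
0.16 29 [0.562 0.141 0.161] [0.62  0.156 0.17 ]
0.17 116 [0.563 0.14  0.17 ] [0.64  0.208 0.18 ]
```

The bed (18 mm) is touched at reported z = −9.8 mm, so real z = reported + 28 mm. Now I go back to the peg at reported z ≈ 0.036.

Emit:
step_arm([
  {"hand": 1, "linear": [0, 0, -0.012], "twist": 0},
  {"hand": -1, "linear": [0, 0, -0.04], "twist": 0},
  {"hand": -1, "linear": [0, 0, -0.04], "twist": 0},
  {"hand": -1, "linear": [0, 0, -0.02], "twist": 0},
  {"hand": -1, "linear": [-0.041, 0.002, 0], "twist": 0},
  {"hand": -1, "linear": [-0.041, 0.002, 0], "twist": 0},
  {"hand": -1, "linear": [0, 0, 0], "twist": 0},
  {"hand": -1, "linear": [0, 0, 0], "twist": 0},
  {"hand": -1, "linear": [0, 0, 0], "twist": 0},
], force=8)

```text
clock: 13.48
tcp_pos: [0.6107, 0.0991, 0.1001]
tcp_rot: [-3.141, -0.0, 1.645]
contact_force: [-0.2, -0.3, -0.2]
gripper_width: 0.0785
grip_force: 0.0
```

```bash
python3 - <<'E'
from g import *
o=tool(); print(to(o,[.6102,.0979,.036]))
E
```

```text
t 13.47 W [0.6107 0.0991 0.1001] J mm [-68.6  -9.2] yaw 94.27 F [-0.24 -0.25 -0.18] Fjig [-0.24  0.26] w 0.0785 g 0.0
[-0.0012 -0.0006  0.0641]
```

Emit:
step_arm([
  {"hand": -1, "linear": [-0.001, 0, 0.032], "twist": 0.004},
  {"hand": -1, "linear": [0, 0, 0.032], "twist": 0},
  {"hand": 1, "linear": [0, 0, 0], "twist": 0},
  {"hand": 1, "linear": [0, 0, 0], "twist": 0},
  {"hand": 1, "linear": [0, 0, 0], "twist": 0},
  {"hand": 1, "linear": [0, 0, 0], "twist": 0},
  {"hand": 1, "linear": [0, 0, 0], "twist": 0},
  {"hand": 1, "linear": [0, 0, 0], "twist": 0},
  {"hand": 1, "linear": [0, 0, 0], "twist": 0},
  {"hand": 1, "linear": [0, 0, 0], "twist": 0},
])

```text
clock: 14.72
tcp_pos: [0.6127, 0.097, 0.0366]
tcp_rot: [3.138, 0.0, 1.64]
contact_force: [5.1, -1.2, -2.3]
gripper_width: 0.0155
grip_force: 8.0
```

Emit:
step_arm([
  {"hand": 1, "linear": [0, 0, 0], "twist": 0},
  {"hand": 1, "linear": [0, 0, 0], "twist": 0},
])

```text
clock: 14.98
tcp_pos: [0.6127, 0.097, 0.0366]
tcp_rot: [3.139, 0.0, 1.64]
contact_force: [5.4, -0.2, -2.6]
gripper_width: 0.0158
grip_force: 8.0
```

Emit:
step_arm([
  {"hand": 1, "linear": [-0.0077, -0.0051, 0], "twist": 0},
  {"hand": 1, "linear": [-0.0066, -0.0032, 0], "twist": 0},
  {"hand": 1, "linear": [-0.0063, -0.0037, 0], "twist": 0},
  {"hand": 1, "linear": [-0.0061, -0.0041, 0], "twist": 0},
  {"hand": 1, "linear": [-0.0058, -0.0045, 0], "twist": 0},
  {"hand": 1, "linear": [0, 0, 0], "twist": 0},
])

```text
clock: 15.72
tcp_pos: [0.5969, 0.0606, 0.037]
tcp_rot: [3.134, 0.004, 1.64]
contact_force: [12.1, -8.9, -8.0]
gripper_width: 0.0159
grip_force: 8.0
```

```bash
cat >> g.py <<'E'
def ang(o):
    q=J(o['tcp_pos'])-np.array([-.035,.09]); print('ang',np.degrees(np.arctan2(-q[0],-q[1])).round(1),'r',np.linalg.norm(q).round(4))
E
python3 - <<'E'
from g import *
ang(tool())
E
```

```text
t 15.72 W [0.5969 0.0606 0.037 ] J mm [-106.     7.3] yaw 93.99 F [12.08 -8.92 -7.99] Fjig [ -9.74 -11.43] w 0.0159 g 8.0
ang 40.7 r 0.109
```

Emit:
step_arm([
  {"hand": 1, "linear": [-0.0074, -0.0026, 0], "twist": 0},
  {"hand": 1, "linear": [-0.0051, -0.0053, 0], "twist": 0},
  {"hand": 1, "linear": [-0.0047, -0.0056, 0], "twist": 0},
  {"hand": 1, "linear": [0, 0, 0], "twist": 0},
])

```text
clock: 16.23
tcp_pos: [0.5825, 0.043, 0.0369]
tcp_rot: [3.138, 0.003, 1.64]
contact_force: [6.4, -7.8, -3.5]
gripper_width: 0.0156
grip_force: 8.0
```

```bash
python3 - <<'E'
from g import *
ang(tool())
E
```

```text
t 16.23 W [0.5825 0.043  0.0369] J mm [-122.7   22.8] yaw 93.99 F [ 6.44 -7.8  -3.52] Fjig [-8.23 -5.88] w 0.0156 g 8.0
ang 52.5 r 0.1104
```

Emit:
step_arm([
  {"hand": 1, "linear": [-0.0058, -0.0049, 0], "twist": 0},
  {"hand": 1, "linear": [-0.004, -0.006, 0], "twist": 0},
  {"hand": 1, "linear": [0, 0, 0], "twist": 0},
  {"hand": 1, "linear": [0, 0, 0], "twist": 0},
])

```text
clock: 16.73
tcp_pos: [0.5713, 0.033, 0.0369]
tcp_rot: [3.14, 0.002, 1.641]
contact_force: [4.1, -6.1, -1.0]
gripper_width: 0.0158
grip_force: 8.0
```

```bash
python3 - <<'E'
from g import *
ang(tool())
D={n:snap(n) for n in('top','scene')}
for n in D:
    P=D[n]['P'].reshape(-1,3); I=D[n]['img'].reshape(-1,3); q=(P[:,:2]-t)@R
    m=(abs(q[:,0]+.08)<.06)&(abs(q[:,1]-.06)<.05)&(P[:,2]>.05)&(P[:,2]<.058)&(I.min(1)>110)&(np.hypot(q[:,0]+.035,q[:,1]-.09)>.025)
    if m.sum()>9:
        B=q[m];c=B.mean(0);ax=np.linalg.svd(B-c)[2][0]; ax*=-np.sign(ax[1]); print(n,'bar',m.sum(),np.degrees(np.arctan2(ax[0],ax[1]))%180,'hinge->c',np.degrees(np.arctan2(-(c[0]+.035),-(c[1]-.09))),c*1e3)
E
```

```text
t 16.73 W [0.5713 0.033  0.0369] J mm [-131.8   34.8] yaw 94.0 F [ 4.08 -6.1  -0.99] Fjig [-6.37 -3.64] w 0.0158 g 8.0
ang 60.3 r 0.1115
top bar 116 58.486111338514874 hinge->c 55.20672850073702 [-69.19723792  66.23825583]
scene bar 13 165.78619639228845 hinge->c 49.977745167911834 [-56.92150828  71.59115586]
```

Emit:
step_arm([
  {"hand": -1, "linear": [0, 0, 0], "twist": 0},
  {"hand": -1, "linear": [0, 0, 0], "twist": 0},
  {"hand": -1, "linear": [0, 0, 0], "twist": 0},
  {"hand": -1, "linear": [0, 0, 0], "twist": 0},
  {"hand": -1, "linear": [0, 0, -0.03], "twist": 0},
  {"hand": -1, "linear": [0, 0, -0.03], "twist": 0},
  {"hand": -1, "linear": [0, 0, -0.03], "twist": 0},
  {"hand": -1, "linear": [-0.05, 0, 0], "twist": 0},
  {"hand": -1, "linear": [-0.05, 0, 0], "twist": 0},
])

```text
clock: 17.95
tcp_pos: [0.5779, -0.0655, 0.1274]
tcp_rot: [3.14, 0.0, 1.643]
contact_force: [1.0, -0.0, -0.4]
gripper_width: 0.0881
grip_force: 0.0
```

Emit:
step_arm([
  {"hand": -1, "linear": [-0.05, 0.005, 0], "twist": 0},
  {"hand": -1, "linear": [-0.05, 0.005, 0], "twist": 0},
  {"hand": -1, "linear": [-0.03, 0, 0], "twist": 0},
  {"hand": -1, "linear": [-0.03, 0, 0], "twist": 0},
  {"hand": -1, "linear": [0, 0, 0], "twist": 0},
  {"hand": -1, "linear": [0, 0, 0], "twist": 0},
])

```text
clock: 18.7
tcp_pos: [0.5981, -0.2234, 0.1261]
tcp_rot: [-3.141, -0.001, 1.64]
contact_force: [0.0, 0.3, -0.0]
gripper_width: 0.0881
grip_force: 0.0
```

```bash
python3 - <<'E'
from g import *
import pickle
o=tool(); print(to(o,[.611,-.262,.1]))
D={n:snap(n) for n in('top','scene')}; pickle.dump(D,open('d3.pkl','wb'))
for n in D:
    P=D[n]['P'].reshape(-1,3); I=D[n]['img'].reshape(-1,3); q=(P[:,:2]-t)@R
    r=np.hypot(q[:,0]+.035,q[:,1]-.09)
    m=(q[:,0]<-.03)&(q[:,0]>-.15)&(q[:,1]>-.02)&(P[:,2]>.045)&(P[:,2]<.058)&(I.min(1)>110)&(r>.025)&(r<.125)
    B=q[m];c=B.mean(0);ax=np.linalg.svd(B-c)[2][0]; print(n,'bar',m.sum(),np.degrees(np.arctan2(ax[0],ax[1]))%180,c*1e3)
    m=(P[:,2]>.075)&(P[:,2]<.095)&(I.max(1)<80)&(r>.06)&(r<.13); 
    if m.any(): print('peg',m.sum(),np.median(q[m],0)*1e3)
E
```

```text
t 18.7 W [ 0.5981 -0.2234  0.1261] J mm [-389.4   25.9] yaw 93.97 F [ 0.05  0.29 -0.05] Fjig [ 0.28 -0.07] w 0.0881 g 0.0
[-0.0394  0.0102  0.0261]
top bar 242 61.383269765533214 [-87.25450463  56.61728369]
peg 40 [-123.42427669   35.29933487]
scene bar 164 57.31062146280601 [-89.31943124  53.67505728]
peg 32 [-128.16086874   29.51407387]
```

Emit:
step_arm([
  {"hand": -1, "linear": [-0.023, 0.006, 0], "twist": -0.015},
  {"hand": -1, "linear": [-0.0225, 0.006, 0], "twist": 0},
  {"hand": -1, "linear": [0, 0, 0.035], "twist": 0},
  {"hand": -1, "linear": [0, 0, 0.035], "twist": 0},
  {"hand": -1, "linear": [0, 0, 0.03], "twist": 0},
  {"hand": -1, "linear": [0, 0, 0], "twist": 0},
], force=30)

```text
clock: 19.55
tcp_pos: [0.6114, -0.2672, 0.0231]
tcp_rot: [-3.136, -0.003, 1.655]
contact_force: [-0.5, 0.5, -0.1]
gripper_width: 0.0881
grip_force: 0.0
```

```bash
python3 - <<'E'
from g import *
o=tool(); print(to(o,[.613,-.268,-.023]))
E
```

```text
t 19.55 W [ 0.6114 -0.2672  0.0231] J mm [-434.1   15.7] yaw 94.85 F [-0.48  0.47 -0.1 ] Fjig [0.5  0.45] w 0.0881 g 0.0
[-0.0009  0.0015  0.0461]
```

Emit:
step_arm([
  {"hand": -1, "linear": [0, 0.001, 0.02], "twist": 0},
  {"hand": -1, "linear": [0, 0, 0.016], "twist": 0},
  {"hand": -1, "linear": [0, 0, 0.009], "twist": 0},
  {"hand": 1, "linear": [0, 0, 0], "twist": 0},
  {"hand": 1, "linear": [0, 0, 0], "twist": 0},
  {"hand": 1, "linear": [0, 0, 0], "twist": 0},
  {"hand": 1, "linear": [0, 0, 0], "twist": 0},
  {"hand": 1, "linear": [0, 0, 0], "twist": 0},
  {"hand": 1, "linear": [0, 0, 0], "twist": 0},
  {"hand": 1, "linear": [0, 0, 0], "twist": 0},
])

```text
clock: 20.8
tcp_pos: [0.6146, -0.2684, -0.0186]
tcp_rot: [-3.141, -0.0, 1.656]
contact_force: [-1.2, 0.0, 1.6]
gripper_width: 0.0258
grip_force: 30.0
```

Emit:
step_arm([
  {"hand": 1, "linear": [0, 0, 0], "twist": 0},
  {"hand": 1, "linear": [0, 0, 0], "twist": 0},
])

```text
clock: 21.05
tcp_pos: [0.6146, -0.2684, -0.0186]
tcp_rot: [-3.141, -0.0, 1.655]
contact_force: [-1.8, 1.5, 1.2]
gripper_width: 0.0259
grip_force: 30.0
```

Gripped, width 26 mm, on the bench at reported z = −18.6 mm, so on the bed it should read about −0.6 mm. Next: lift, align and carry.

Emit:
step_arm([
  {"hand": 1, "linear": [0, 0, -0.02], "twist": 0},
  {"hand": 1, "linear": [0, 0, -0.04], "twist": 0},
  {"hand": 1, "linear": [0, 0, -0.04], "twist": 0},
  {"hand": 1, "linear": [0, 0, 0], "twist": 0.015},
  {"hand": 1, "linear": [0.04, 0.0015, 0], "twist": 0},
  {"hand": 1, "linear": [0.04, 0.0015, 0], "twist": 0},
  {"hand": 1, "linear": [0.04, 0.0015, 0], "twist": 0},
  {"hand": 1, "linear": [0.04, 0.0015, 0], "twist": 0},
  {"hand": 1, "linear": [0.04, 0.0015, 0], "twist": 0},
  {"hand": 1, "linear": [0.04, 0.0015, 0], "twist": 0},
])

```text
clock: 22.3
tcp_pos: [0.6061, -0.0269, 0.0802]
tcp_rot: [-3.14, -0.0, 1.64]
contact_force: [-0.3, -1.0, -1.5]
gripper_width: 0.0254
grip_force: 30.0
```

Emit:
step_arm([
  {"hand": 1, "linear": [0.04, 0.0015, 0], "twist": 0},
  {"hand": 1, "linear": [0.04, 0.0015, 0], "twist": 0},
  {"hand": 1, "linear": [0.04, 0.0015, 0], "twist": 0},
  {"hand": 1, "linear": [0.03, 0.0015, 0], "twist": 0},
  {"hand": 1, "linear": [0, 0, 0], "twist": 0},
  {"hand": 1, "linear": [0, 0, 0], "twist": 0},
])

```text
clock: 23.05
tcp_pos: [0.602, 0.1212, 0.0806]
tcp_rot: [-3.14, 0.001, 1.641]
contact_force: [-0.0, -0.7, -1.6]
gripper_width: 0.0255
grip_force: 30.0
```

```bash
python3 - <<'E'
from g import *
import pickle
o=tool()
D={n:snap(n) for n in('top','scene')}; pickle.dump(D,open('d4.pkl','wb'))
a,b=D['top']['img'],D['scene']['img']
save(np.hstack([cv2.resize(a[180:310,160:320],(492,400),interpolation=cv2.INTER_CUBIC),cv2.resize(b[140:310,345:475],(306,400),interpolation=cv2.INTER_CUBIC)]),'c5.png')
E
```

```text
t 23.05 W [0.602  0.1212 0.0806] J mm [-46.   -2.1] yaw 94.0 F [-0.03 -0.68 -1.62] Fjig [-0.67  0.08] w 0.0255 g 30.0
```

View pics/c5.png

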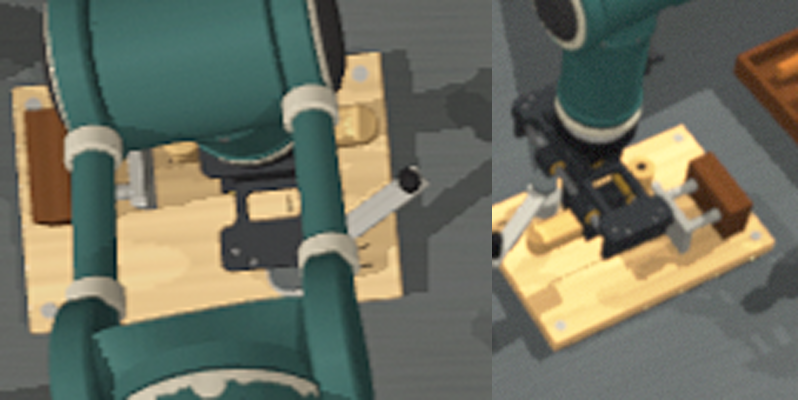

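The picture shows the blank level in the fingers, its tail at (358,125) in the top crop, and the hold-down on the long mark with its peg at (410,180). Now I lower it onto the bed.

Emit:
step_arm([
  {"hand": 1, "linear": [0, 0, 0.03], "twist": 0},
  {"hand": 1, "linear": [0, 0, 0.03], "twist": 0},
  {"hand": 1, "linear": [0, 0, 0.012], "twist": 0},
  {"hand": 1, "linear": [0, 0, 0.006], "twist": 0},
  {"hand": 1, "linear": [0, 0, 0], "twist": 0},
  {"hand": 1, "linear": [0, 0, 0], "twist": 0},
])

```text
clock: 23.9
tcp_pos: [0.6038, 0.1218, 0.0047]
tcp_rot: [3.139, -0.0, 1.64]
contact_force: [-0.5, -0.1, -2.0]
gripper_width: 0.0259
grip_force: 30.0
```

Emit:
step_arm([
  {"hand": 1, "linear": [0, 0, 0.002], "twist": 0},
  {"hand": 1, "linear": [0, 0, 0.001], "twist": 0},
  {"hand": 1, "linear": [0, 0, 0], "twist": 0},
  {"hand": 1, "linear": [0, 0, 0], "twist": 0},
])

```text
clock: 24.4
tcp_pos: [0.6027, 0.1218, 0.0004]
tcp_rot: [3.142, 0.0, 1.64]
contact_force: [0.4, -0.8, -0.8]
gripper_width: 0.0256
grip_force: 30.0
```

Emit:
step_arm([
  {"hand": 1, "linear": [0, 0, 0.001], "twist": 0},
  {"hand": 1, "linear": [0, 0, 0], "twist": 0},
  {"hand": 1, "linear": [0, 0, 0], "twist": 0},
])

```text
clock: 24.78
tcp_pos: [0.6028, 0.1217, -0.0006]
tcp_rot: [3.141, 0.0, 1.64]
contact_force: [-0.6, 0.2, -0.9]
gripper_width: 0.0252
grip_force: 30.0
```

Emit:
step_arm([
  {"hand": 1, "linear": [0.006, 0, 0], "twist": 0},
  {"hand": 1, "linear": [0.006, 0, 0], "twist": 0},
  {"hand": 1, "linear": [0.006, 0, 0], "twist": 0},
  {"hand": 1, "linear": [0.005, 0, 0], "twist": 0},
  {"hand": 1, "linear": [0, 0, 0], "twist": 0},
  {"hand": 1, "linear": [0, 0, 0], "twist": 0},
])

```text
clock: 25.52
tcp_pos: [0.6011, 0.1449, -0.0005]
tcp_rot: [3.141, -0.0, 1.641]
contact_force: [0.2, 0.6, 0.0]
gripper_width: 0.0257
grip_force: 30.0
```

```bash
python3 - <<'E'
from g import *
o=tool()
E
```

```text
t 25.52 W [ 6.011e-01  1.449e-01 -5.000e-04] J mm [-22.3  -2.9] yaw 94.0 F [0.16 0.57 0.02] Fjig [ 0.55 -0.2 ] w 0.0257 g 30.0
```

Emit:
step_arm([
  {"hand": 1, "linear": [0.004, 0, 0.0005], "twist": 0},
  {"hand": 1, "linear": [0.004, 0, 0], "twist": 0},
  {"hand": 1, "linear": [0.003, 0, 0], "twist": 0},
  {"hand": 1, "linear": [0, 0, 0], "twist": 0},
  {"hand": 1, "linear": [0, 0, 0], "twist": 0},
])

```text
clock: 26.15
tcp_pos: [0.6009, 0.1555, -0.0006]
tcp_rot: [3.141, 0.0, 1.64]
contact_force: [0.9, -4.5, 5.0]
gripper_width: 0.0258
grip_force: 30.0
```

```bash
python3 - <<'E'
from g import *
for i in range(3): get_image('top'); o=tool()
E
```

```text
t 26.2 W [ 6.009e-01  1.555e-01 -6.000e-04] J mm [-11.7  -3.4] yaw 93.99 F [ 0.69 -4.27  5.12] Fjig [-4.31 -0.39] w 0.0252 g 30.0
t 26.25 W [ 6.009e-01  1.555e-01 -6.000e-04] J mm [-11.7  -3.4] yaw 93.99 F [ 1.17 -4.27  5.56] Fjig [-4.34 -0.87] w 0.0258 g 30.0
t 26.3 W [ 6.009e-01  1.555e-01 -6.000e-04] J mm [-11.7  -3.4] yaw 93.98 F [ 0.45 -4.26  5.8 ] Fjig [-4.28 -0.15] w 0.0255 g 30.0
```

Emit:
step_arm([
  {"hand": 1, "linear": [0.002, 0, -0.0005], "twist": 0},
  {"hand": 1, "linear": [0.002, 0, 0], "twist": 0},
  {"hand": 1, "linear": [0.002, 0, 0], "twist": 0},
  {"hand": 1, "linear": [0, 0, 0], "twist": 0},
  {"hand": 1, "linear": [0, 0, 0], "twist": 0},
])

```text
clock: 26.92
tcp_pos: [0.6005, 0.1604, -0.0006]
tcp_rot: [3.141, 0.001, 1.64]
contact_force: [1.2, -6.9, 4.1]
gripper_width: 0.0256
grip_force: 30.0
```

```bash
cat > s.py <<'E'
from g import *
import pickle
def stopx(D):
    for n in ('top','scene'):
        P=D[n]['P'].reshape(-1,3); I=D[n]['img'].reshape(-1,3).astype(int); q=(P[:,:2]-t)@R
        m=(abs(P[:,2]-.064)<.003)&(q[:,0]>.05)&(q[:,0]<.1)&(abs(q[:,1])<.037)&(np.ptp(I,axis=1)<45)
        if m.sum()>5: print(n,m.sum(),'stop top x',np.percentile(q[m][:,0]*1e3,[5,50,95]).round(1),'y',(q[m][:,1].min()*1e3).round(),(q[m][:,1].max()*1e3).round())
E
python3 - <<'E'
from s import *
tool(); 
stopx(pickle.load(open('d0.pkl','rb'))); stopx({n:snap(n) for n in('top','scene')}); tool()
E
```

```text
t 26.93 W [ 6.005e-01  1.604e-01 -6.000e-04] J mm [-6.7 -3.3] yaw 93.99 F [ 1.22 -6.85  4.12] Fjig [-6.92 -0.74] w 0.0256 g 30.0
top 122 stop top x [62.6 67.4 71.8] y -35.0 33.0
scene 75 stop top x [58.6 63.5 68.7] y -36.0 30.0
top 47 stop top x [70.7 75.  79.8] y 7.0 34.0
scene 48 stop top x [67.1 71.8 76.2] y -36.0 31.0
t 27.02 W [ 6.004e-01  1.604e-01 -6.000e-04] J mm [-6.7 -3.2] yaw 93.99 F [ 1.09 -7.1   3.15] Fjig [-7.16 -0.59] w 0.0259 g 30.0
```

Stop sunk about 8 mm (6.5 N), in agreement with the force. It needs 4.3 mm more.

Emit:
step_arm([
  {"hand": 1, "linear": [0.002, 0, 0], "twist": 0},
  {"hand": 1, "linear": [0.002, 0, 0], "twist": 0},
  {"hand": 1, "linear": [0.001, 0, 0], "twist": 0},
  {"hand": 1, "linear": [0, 0, 0], "twist": 0},
  {"hand": 1, "linear": [0, 0, 0], "twist": 0},
  {"hand": 1, "linear": [0, 0, 0], "twist": 0},
  {"hand": 1, "linear": [0, 0, 0], "twist": 0},
  {"hand": 1, "linear": [0, 0, 0], "twist": 0},
  {"hand": 1, "linear": [0, 0, 0], "twist": 0},
])

```text
clock: 28.15
tcp_pos: [0.6002, 0.1642, -0.0006]
tcp_rot: [3.141, 0.003, 1.641]
contact_force: [1.9, -10.9, 2.9]
gripper_width: 0.0258
grip_force: 30.0
```

```bash
python3 - <<'E'
from s import *
D={n:snap(n) for n in('top','scene')}; tool(); stopx(D)
P=D['top']['P'].reshape(-1,3); q=(P[:,:2]-t)@R
for n in D:
    P=D[n]['P'].reshape(-1,3); q=(P[:,:2]-t)@R; I=D[n]['img'].reshape(-1,3).astype(int)
    m=(abs(P[:,2]-.08)<.003)&(abs(q[:,0]-.058)<.02)&(abs(q[:,1])<.03)&(I[:,0]-I[:,2]>30); print(n,'neck top',m.sum(),(q[m].mean(0)*1e3).round(1) if m.any() else '',P[m][:,2].mean() if m.any() else '')
    m=(abs(P[:,2]-.042)<.004)&(q[:,0]<-.03)&(q[:,0]>-.09)&(abs(q[:,1])<.025)&(I[:,0]-I[:,2]>30); print(n,'bar tail',m.sum(),(q[m].mean(0)*1e3).round(1) if m.any() else '')
a,b=D['top']['img'],D['scene']['img']
save(np.hstack([cv2.resize(a[180:310,160:320],(492,400),interpolation=cv2.INTER_CUBIC),cv2.resize(b[140:310,345:475],(306,400),interpolation=cv2.INTER_CUBIC)]),'c6.png')
E
```

```text
t 28.25 W [ 6.002e-01  1.642e-01 -6.000e-04] J mm [-2.9 -3.2] yaw 94.01 F [  2.13 -10.79   3.53] Fjig [-10.91  -1.37] w 0.0256 g 30.0
top 53 stop top x [74.5 78.8 83.8] y 8.0 33.0
scene 47 stop top x [70.4 75.5 80.9] y -36.0 32.0
top neck top 8 [61.2  8.8] 0.07932102050895318
top bar tail 155 [-45.6  -3. ]
scene neck top 56 [58. -4.] 0.07991258274418843
scene bar tail 113 [-48.2  -5.1]
```

View pics/c6.png

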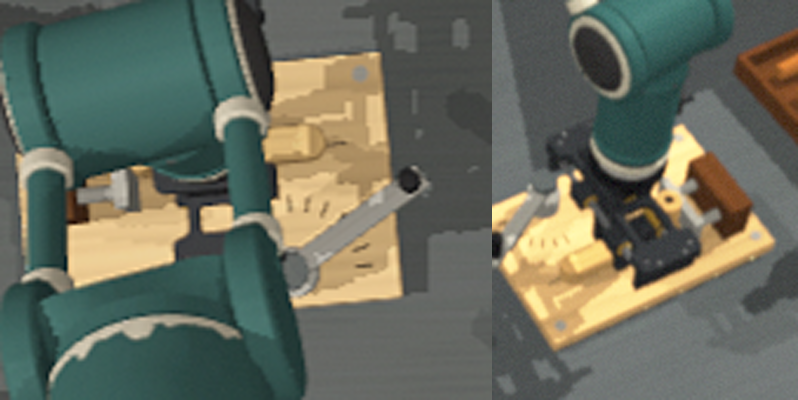

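The stop is 11.4–12 mm in (about 9.5 N) and the blank lies flat, about 4 mm off the centre line, with its neck at (668,200) in the scene crop. The hold-down is still on the 60° mark. Handing in.

```bash
python3 -c "
from station import *
print(finish_job())"
```

```text
the job is handed in; nothing more can be done
None
```

I handed the job in with the hold-down arm at about 60°, the long handle flat on the bed about 4 mm off the centre line, and its neck end held against the stop at about 9.5 N, roughly 12 mm in (force and depth from the cameras and wrist force); no verdict came back.

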